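# Lengthen the indexed ball rail by one hole and hold its lock home

## Robot

A 6-joint arm with a two-finger parallel gripper is mounted at the origin on a cart in front of the work surface, level with it; the furniture and walls round the work are solid. World frame = base frame: x ahead of the robot, y to its left, z up, the work surface at z = 0. Lengths are in m, angles in rad, forces in N, time in s.
With the tool pointing down it reaches from about 0.375 to 0.9 m from the base axis. Payload 3.1 kg.
Tool frame: the origin (TCP) lies midway between the tips of the shut fingers; the grasp point (between the pads) lies 19 mm behind it (pinch_z is the distance from the TCP to the grasp point, in m); y points along the fingers, z is the direction in which the jaws open and shut, and the axes are right-handed (so a half turn about y gives the same grasp; the last joint's range is limited). The gripper opens to 87 mm and grips with 3 to 60 N. Pads are 19 mm wide; open, the fingers measure 117 mm over their backs; the gripper's body (75 mm by 190 mm) begins 51 mm behind the grasp point.
Start: joints at [1.161, 0.527, 1.433, -0, 1.181, -0.178], TCP at [0.143, 0.608, 0.223] pointing down, gripper open.
Joint ranges: [-3.08, 3.08], [-0.75, 2.2], [0.22, 2.44], [-1.43, 4.57], [0, 2.65], [-2.85, 2.85]. Speed limits (rad/s): [2.79, 2.79, 3.14, 3.14, 3.14, 3.14].

## Interface

Orientations are given as a unit quaternion [x, y, z, w].
In Python, from rig import * gives the robot as it stands.
- The arm moves only by the tool drive_tool, never from a script. Its argument "plan" is a list of rows, each a list of 7 numbers: the shift along the tool's x, y, z in mm, then the turn, a rotation vector about the tool's x, y, z in degrees, then the finger opening in mm, from 0 to 87. A call has 1 to 10 rows; each row is the pose to reach, as a shift and turn from the pose commanded when the call began, along the tool's axes at that moment; what a row does not reach only later rows make up. A row lasts 1/10 s, in which the tool goes at most 50 mm and 8.59 degrees, less where a joint would pass 70% of its speed; a pose out of reach is approached as far as the arm can. A call with a gripper value outside its range is refused whole. The fingers move at their own pace and stop on an object; "newtons" is the grip in N (left out, the last holds). Time passes only in rows, so rows that repeat a pose let the fingers close. It gives the time, the measured TCP pose, the force and the opening at its end, in the units of the state.
- get_obs(): the state, without advancing time (a new reading comes with each control period).
- camera(name): name is "scene" or "top" or "wrist"; returns the picture (420x560x3 uint8, blue, green, red); there is no depth.
- get_calibration(name): a dict with "fx", "fy", "cx", "cy" (pixels), "origin" and "rotation" of the camera in the world; the wrist camera has in their place "tool_from_camera" (4x4, takes a point from camera to tool coordinates, whose origin is the TCP and whose axes are the tool frame's). Camera axes: x right, y down, z forward; pixel columns grow to the right and rows downward; lengths in m; the calibration is good to about 2 mm. The wrist camera is an equidistant fisheye: a pixel r from the principal point sees the ray r / f radians off the axis. A picture is of the moment at which its call begins: read the wrist's pose just before it. get_calibration takes no time and is no camera call.
- hand_in(): hands the job in, once; it reports no verdict.
Trained networks look in the newest picture that a camera, given by its name, has taken for a name from the list of things; names that differ only in an ending like _2 or _b are one class to them, and where a whole thing is asked for, a point or a joint stands for the part that bears it (a point fixed in the world has none). Each returns a list of dicts, best first, with "conf" (0 to 1); they miss things now and then, are a little off and sometimes report something else, mostly with a low value. They report only what shows in the picture. A call takes as long as a camera call.
- spot_in(camera, target): "location" ([column, row] in pixels, amid what is visible of it).
- mark_of(camera, target): "location" ([column, row] in pixels: a listed point, or the origin of a listed thing).
The state is a dict: "time": time; "q": joint angles; "joint_velocities": joint speeds; "joint_torque": joint torques, N m; "position": TCP position; "tool_rot": TCP orientation; "ft_force": force on the tool from outside, world axes, zero at the start; "moment": the same for the moment, N m; "grip_width": finger opening in m.
Only numpy, scipy, OpenCV 4.12 (cv2) and the standard library are available. Lean on these libraries where they do the work, as an engineer would, in place of code of your own. Each camera call takes 0.05 s, during which the arm holds its last target. There are 200 camera calls.

## Task

Pull the push-fit cover off the lock knob of the ball rail and stand it on the bare desk, open end down, clear of the rail. Then pull the lock knob up, slide the carriage one hole further from the fixed ball, and press the knob fully home in that hole. Its tired spring lets the pin creep up when let go, so finish while still holding the knob pressed fully down; do not disturb the lens cap, the drive or the putty.

Things in the scene. Friction and masses are not known exactly. Their poses are not given: they have to be found in the camera images.
- ball_rail: Rail fixed to the desk: steel base plate 70 (x) x 280 (y) x 8 mm, end blocks 52 mm high, aluminium bar with its top 44 mm above the desk and five 10 mm holes, 40 mm apart. Origin on the desk straight below the lock knob at the start. Own y: along the bar, away from the fixed ball, the way to slide. Plan with balls: own x -35 to 68, y -140 to 140 mm.
- carriage (a joint): Travel of the carriage (grey sleeve 40 x 44 mm in plan, top 50 mm above the desk) along the rail's own y, in m: 0 at the start hole, 0.040 at the next hole away from the fixed ball; stops at -0.085 and 0.085. The pin has 1 mm of play either way in a hole. It slides with 1 N once the pin is out.
- lock_knob: Black round upright lock knob in the middle of the carriage top, 24 mm across, 26 mm high; origin at its centre, 83 mm above the desk when home, 87 mm when let go. Moves up and down with the pin and along the rail with the carriage. Below it a 10 mm stem and a 26 mm barrel whose top is 62 mm above the desk. Hidden inside the cover at the start.
- plunger (a joint): Height of knob and pin above home, in m: 0 = fully home (11 mm deep in the hole), about 0.004 = as the spring leaves it (still locked), above 0.011 = clear of the bar, 0.016 = upper stop. The spring (0.5 N per mm) pulls to 0.004 from both sides: 2 N holds it home, 6 N at the stop. The 8 mm pin has a round nose and rides on the bar between holes.
- cover_center (a point): Push-fit cover: grey round cup upside down over the knob, 37 mm across, 62 mm high; point on its axis half-way up, 31 mm above the open rim; own z up. At the start the rim rests on the carriage, 50 mm above the desk. Two spring balls hold it: a straight pull up of 8 to 12 N frees it within the first 4 mm; it is clear of the knob after 50 mm of lift.
- lens_cap: Bystander: black round lens cap lying flat, 54 mm across, 10 mm high; origin at the centre of its underside. Leave alone.
- drive: Bystander: flat black external drive, 68 x 112 x 14 mm; origin at the centre of its underside. Leave alone.
- putty: Bystander: green block of putty, 36 x 59 x 23 mm; origin at the centre of its underside. Leave alone.
- fixed_ball (a point): Centre of the fixed white ball (32 mm across, 44 mm above the desk) at the end block, on the rail's own +x side (own x = 52, y = -122 mm). A like ball sits on the carriage at the same height and own x.

How it is judged:
By the outcome, as a careful person would: the job done as asked, in the order asked, and still so for the second after the job is handed in, while the arm keeps its last pose, push and grip.
It also fails if it takes over 45 s, if anything falls off the work surface, if the arm or the gripper's body presses on something with over 40 N, if the wrist force passes 120 N, or if a joint passes its speed limit or range.

## Working session

There is one attempt and no reset: what is moved stays moved. The work goes in short steps, Python scripts to look and compute and a tool call to move; the robot and the scene stay as the last step left them, time stands still between calls to the robot, and variables do not carry over. Pictures are saved under pics/ and viewed, about 8 in all and at most 12, crops included, and the job is handed in when it is done.

Besides the shell and the picture viewer there is one more tool, called after "Request:" by a JSON object that holds its "api" and its "payload". drive_tool: Moves the arm, as the interface text tells. Its arguments: {"type":"object","properties":{"plan":{"type":"array","items":{"type":"array","items":{"type":"number"}}},"newtons":{"type":"number"}},"required":["plan"]}

```bash
mkdir -p pics; cat > h.py <<'E'
from rig import *
import numpy as np, cv2
from scipy.spatial.transform import Rotation as R
def ray(cam,px,obs=None):
    c=get_calibration(cam); u,v=px
    if 'origin' in c:
        d=np.array([(u-c['cx'])/c['fx'],(v-c['cy'])/c['fy'],1]); 
        return np.array(c['origin']),np.array(c['rotation'])@d
    a=np.array([(u-c['cx'])/c['fx'],(v-c['cy'])/c['fy']]); r=np.linalg.norm(a)
    d=np.r_[a/max(r,1e-9)*np.sin(r),np.cos(r)]
    T=np.array(c['tool_from_camera']); Q=R.from_quat(obs['tool_rot']).as_matrix()
    return np.array(obs['position'])+Q@T[:3,3], Q@T[:3,:3]@d
def at(cam,px,z,obs=None):
    o,d=ray(cam,px,obs); return o+d*(z-o[2])/d[2]
E
python3 - <<'E'
from h import *
o=get_obs(); print(o)
for c in ['scene','top']:
    cal=get_calibration(c); print(c,np.array(cal['origin']).round(3),np.array(cal['rotation']).round(3).tolist(),cal['fx'])
    cv2.imwrite(f'pics/{c}0.png',camera(c))
    for n,z in [('ball_rail',0),('cover_center',.081),('lens_cap',0),('drive',0),('putty',0),('fixed_ball',.044)]:
        for m in mark_of(c,n)[:2]: print(c,n,np.round(m['location'],1),round(m['conf'],2),at(c,m['location'],z).round(4))
E
```

```text
{'time': 0.0, 'q': array([ 1.16145730e+00,  5.28453498e-01,  1.43387844e+00, -2.38988115e-05,
        1.18141594e+00, -1.78490271e-01]), 'joint_velocities': array([0.00110633, 0.00102965, 0.00090306, 0.00206499, 0.00057679,
       0.00046937]), 'joint_torque': array([ 2.97152683e-04, -4.40042424e+01, -1.76589239e+01,  6.33153110e-02,
        5.80458669e-02, -1.49878251e-04]), 'position': array([0.14268042, 0.60774909, 0.22158702]), 'tool_rot': array([ 0.70313323, -0.08164628,  0.08121974, -0.70167008]), 'ft_force': array([-0.06036412, -0.10479811,  0.05731497]), 'moment': array([-0.00864999, -0.00031879,  0.04772081]), 'grip_width': 0.0867219560499483}
scene [-0.016 -0.627  0.571] [0.794, -0.336, 0.189, -0.469] 493.50417795172376Traceback (most recent call last):
  File "<stdin>", line 7, in <module>
  File "h.py", line 14, in at
    o,d=ray(cam,px,obs); return o+d*(z-o[2])/d[2]
        ~~~^^^^^^^^^^^^
  File "h.py", line 8, in ray
    return np.array(c['origin']),np.array(c['rotation'])@d
                                 ~~~~~~~~~~~~~~~~~~~~~~~^~
ValueError: matmul: Input operand 1 has a mismatch in its core dimension 0, with gufunc signature (n?,k),(k,m?)->(n?,m?) (size 3 is different from 4)
```

```bash
python3 -c "
import cv2,numpy as np
cv2.imwrite('pics/both.png',cv2.resize(np.hstack([cv2.imread('pics/top0.png'),cv2.imread('pics/scene0.png')]),(800,300),interpolation=cv2.INTER_AREA))"
```

```text
[ WARN:0@0.030] global loadsave.cpp:275 findDecoder imread_('pics/top0.png'): can't open/read file: check file path/integrity
Traceback (most recent call last):
ValueError: all the input arrays must have same number of dimensions, but the array at index 0 has 1 dimension(s) and the array at index 1 has 3 dimension(s)
```

The camera rotation is a quaternion, so I'll fix the helper.

```bash
sed -i "s/np.array(c\['rotation'\])@d/R.from_quat(c['rotation']).as_matrix()@d/" h.py
python3 - <<'E'
from h import *
o=get_obs(); print(R.from_quat(o['tool_rot']).as_matrix().round(3))
ims=[]
for c in ['top','scene','wrist']:
    im=camera(c); ims.append(im); cv2.imwrite(f'pics/{c}1.png',im)
    if c=='wrist': print(np.array(get_calibration(c)['tool_from_camera']).round(3)); 
    for n,z in [('ball_rail',0),('cover_center',.081),('lens_cap',0),('drive',0),('putty',0),('fixed_ball',.044)]:
        for m in mark_of(c,n)[:2]: print(c,n,np.round(m['location'],1),round(m['conf'],2),at(c,m['location'],z,o).round(4))
cv2.imwrite('pics/both.png',cv2.resize(np.hstack(ims[:2]),(800,300),interpolation=cv2.INTER_AREA))
E
```

```text
[[ 0.973 -0.001  0.229]
 [-0.229 -0.002  0.973]
 [-0.    -1.    -0.002]]
top ball_rail [278.6 258.3] 0.87 [0.5004 0.0116 0.    ]
top cover_center [280.6 260.8] 0.61 [0.4961 0.0081 0.081 ]
top lens_cap [230.9 213.8] 0.96 [0.5963 0.1203 0.    ]
top drive [310.3 186.9] 0.75 [ 0.6613 -0.0561  0.    ]
top putty [192.8 267.2] 0.77 [0.4766 0.1995 0.    ]
top fixed_ball [328.8 221.8] 0.83 [ 0.5799 -0.0927  0.044 ]
scene cover_center [223.7 219.3] 0.8 [0.4931 0.011  0.081 ]
scene lens_cap [229.1 213.8] 0.38 [0.6016 0.1261 0.    ]
scene drive [306.  235.5] 0.72 [ 0.6533 -0.0607  0.    ]
scene putty [168.2 223.4] 0.81 [0.4815 0.1931 0.    ]
scene fixed_ball [289.9 243.4] 0.98 [ 0.56   -0.1001  0.044 ]
[[-0.001  0.955  0.295 -0.08 ]
 [ 0.    -0.295  0.955 -0.163]
 [ 1.     0.001  0.    -0.001]
 [ 0.     0.     0.     1.   ]]
```

View pics/both.png

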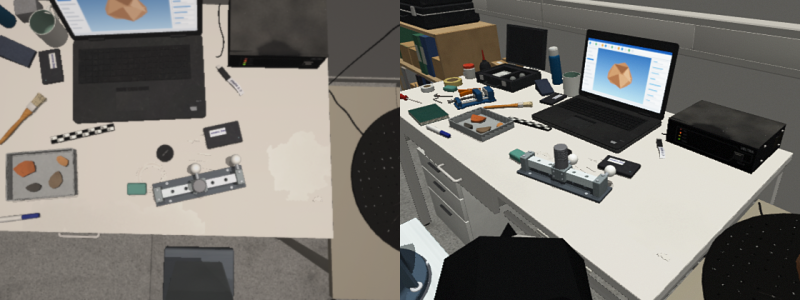

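The top view shows the rail amid the desk, yawed about +12°. The cover is at about (0.495, 0.010) and the fixed ball at about (0.57, -0.095). The putty is just beyond the rail's far end, and the desk on the near side is bare. I'll move above the cover for a close look.

Request:
{"api": "drive_tool", "payload": {"plan": [[20, 0, -20, 0, 0, 0, 87], [52, 0, -54, 0, -2, 0, 87], [84, 0, -88, 0, -5, 0, 87], [116, 0, -121, 0, -7, 0, 87], [148, 0, -155, 0, -9, 0, 87], [180, 0, -188, 0, -12, 0, 87], [212, 0, -222, 0, -14, 0, 87], [244, 0, -255, 0, -16, 0, 87], [276, 0, -289, 0, -18, 0, 87], [300, 0, -314, 0, -20, 0, 87]], "newtons": 30}}

```text
time: 2.15
position: [0.3644, 0.232, 0.2229]
tool_rot: [0.706, 0.042, -0.041, -0.706]
ft_force: [0.2, 0.6, -0.2]
grip_width: 0.0871
```

Request:
{"api": "drive_tool", "payload": {"plan": [[15, 0, -35, 0, -1, 0, 87], [33, 0, -75, 0, -2, 0, 87], [52, 0, -118, 0, -3, 0, 87], [71, 0, -161, 0, -4, 0, 87], [89, 0, -204, 0, -5, 0, 87], [103, 0, -236, 0, -5, 0, 87], [103, 0, -236, 0, -5, 0, 87], [103, 0, -236, 0, -5, 0, 87]]}}

```text
time: 2.95
position: [0.4932, 0.0114, 0.2224]
tool_rot: [-0.703, -0.072, 0.072, 0.704]
ft_force: [-0.1, 0.6, 1.0]
grip_width: 0.0869
```

```bash
cat > look.py <<'E'
from h import *
import sys
o=get_obs(); im=camera('wrist'); cv2.imwrite(f'pics/{sys.argv[1]}.png',im)
Q=R.from_quat(o['tool_rot']).as_matrix(); print(o['position'].round(4),o['ft_force'].round(1),o['grip_width'].round(4)); print(Q.round(3).tolist())
for a in sys.argv[2:]:
    n,z=a.split(':')
    for m in mark_of('wrist',n)[:2]:
        p=at('wrist',m['location'],float(z),o); print(n,np.round(m['location'],1),round(m['conf'],2),p.round(4),'tool mm',(1e3*Q.T@(p-o['position'])).round(1))
E
python3 look.py w1 cover_center:.081 ball_rail:0 fixed_ball:.044 lens_cap:0 drive:0 putty:0
```

```text
Traceback (most recent call last):
  File "look.py", line 4, in <module>
    Q=R.from_quat(o['tool_rot']).as_matrix(); print(o['position'].round(4),o['ft_force'].round(1),o['grip_width'].round(4)); print(Q.round(3).tolist())
                                                                                                  ^^^^^^^^^^^^^^^^^^^^^
AttributeError: 'float' object has no attribute 'round'
```

View pics/w1.png

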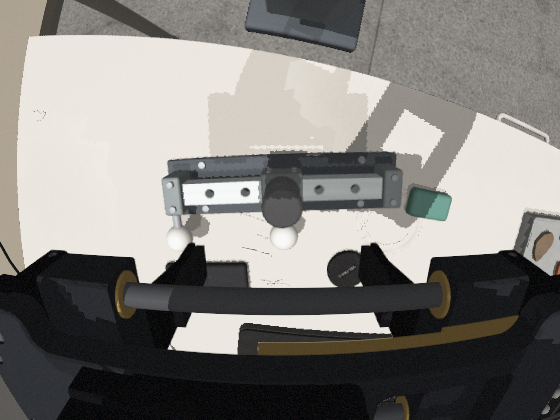

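The wrist view shows the cover at about (282, 200), the fixed ball at (180, 240), the carriage ball at (284, 237) and the putty at (429, 204). The near side of the desk (top of the picture) is bare.

```bash
sed -i "s/o\['grip_width'\].round(4)/o['grip_width']/" look.py; python3 look.py w2 cover_center:.081 ball_rail:0 fixed_ball:.044 putty:0; python3 - <<'E'
from h import *
o=get_obs()
Q=R.from_quat(o['tool_rot']).as_matrix()
im=cv2.imread('pics/w2.png')
# end points: rail end-block/ball pixels, ball z=.044
for px in [(180,240),(284,237)]:
    print(at('wrist',px,.044,o).round(4))
for px in [(208,193),(246,192),(319,189),(355,188)]: print(px, at('wrist',px,.044,o).round(4))
print('cover top centre', at('wrist',(282,207),.112,o).round(4))
E
```

```text
[0.4925 0.0123 0.2223] [-0.6  0.3  0.4] 0.0865032484671095
[[0.979, -0.001, -0.204], [0.204, 0.001, 0.979], [-0.001, -1.0, 0.001]]
cover_center [281.9 201.9] 0.6 [0.4995 0.0125 0.081 ] tool mm [  7.1 141.3  -1.4]
ball_rail [281.  180.2] 0.85 [0.4957 0.0105 0.    ] tool mm [  3.1 222.3  -2.6]
fixed_ball [177.1 238.7] 0.73 [ 0.579  -0.0971  0.044 ] tool mm [  62.7  178.1 -124.9]
putty [425.7 204. ] 0.73 [0.4857 0.2037 0.    ] tool mm [ 32.7 222.5 188.6]
[ 0.5807 -0.0926  0.044 ]
[0.5504 0.0262 0.044 ]
(208, 193) [ 0.5171 -0.0666  0.044 ]
(246, 192) [ 0.5075 -0.0252  0.044 ]
(319, 189) [0.4877 0.0518 0.044 ]
(355, 188) [0.4781 0.0906 0.044 ]
cover top centre [0.4957 0.0125 0.112 ]
```

The five hole marks, the ball and the cover agree on a centre at (0.497, 0.012) and a yaw of about 13.8°. Next I'll align and descend around the cover.

Request:
{"api": "drive_tool", "payload": {"plan": [[2, 10, 0, 0, -1, 0, 87], [4, 35, -1, 0, -2, 0, 87], [4, 65, -1, 0, -2, 0, 87], [4, 95, -1, 0, -2, 0, 87], [4, 120, -1, 0, -2, 0, 87], [4, 140, -1, 0, -2, 0, 87], [4, 151, -1, 0, -2, 0, 87], [4, 151, -1, 0, -2, 0, 87], [4, 151, -1, 0, -2, 0, 87]]}}

```text
time: 4.15
position: [0.4977, 0.0119, 0.0717]
tool_rot: [0.702, 0.085, -0.085, -0.702]
ft_force: [0.7, -0.9, 0.1]
grip_width: 0.0874
```

```bash
python3 look.py w3 cover_center:.081 fixed_ball:.044
```

```text
[0.4977 0.0119 0.0717] [ 0.7 -0.9  0.1] 0.08740172735064418
[[0.971, 0.0, -0.239], [0.239, -0.0, 0.971], [0.0, -1.0, -0.0]]
cover_center [283.1 271.2] 0.68 [0.4998 0.0119 0.081 ] tool mm [ 2.1 -9.3 -0.5]
```

View pics/w3.png

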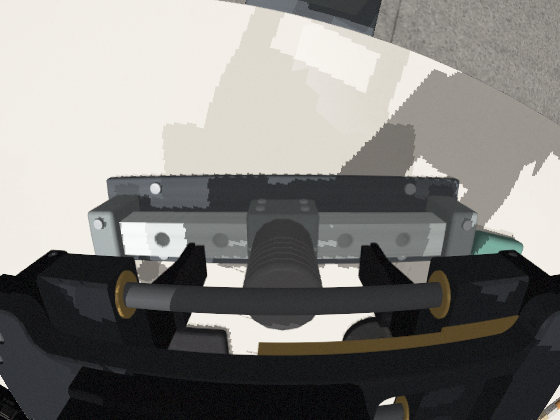

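The cover (around column 283) is midway between the fingers (about 205 and 362), and the rail is parallel to the jaws. Closing on it.

Request:
{"api": "drive_tool", "payload": {"plan": [[0, 0, 0, 0, 0, 0, 30], [0, 0, 0, 0, 0, 0, 25], [0, 0, 0, 0, 0, 0, 25], [0, 0, 0, 0, 0, 0, 25], [0, 0, 0, 0, 0, 0, 25], [0, 0, 0, 0, 0, 0, 25], [0, 0, 0, 0, 0, 0, 25]], "newtons": 35}}

```text
time: 5.0
position: [0.4974, 0.0118, 0.0715]
tool_rot: [-0.702, -0.085, 0.085, 0.702]
ft_force: [-0.6, -0.1, 0.2]
grip_width: 0.0391
```

Request:
{"api": "drive_tool", "payload": {"plan": [[0, 0, 0, 0, 0, 0, 25], [0, 0, 0, 0, 0, 0, 25], [0, 0, 0, 0, 0, 0, 25], [0, 0, 0, 0, 0, 0, 25]]}}

```text
time: 5.4
position: [0.4974, 0.0118, 0.0715]
tool_rot: [0.702, 0.085, -0.085, -0.702]
ft_force: [0.5, -0.3, -0.7]
grip_width: 0.0353
```

Request:
{"api": "drive_tool", "payload": {"plan": [[0, -1, 0, 0, 0, 0, 25], [0, -2, 0, 0, 0, 0, 25], [0, -3, 0, 0, 0, 0, 25], [0, -5, 0, 0, 0, 0, 25], [0, -7, 0, 0, 0, 0, 25], [0, -10, 0, 0, 0, 0, 25], [0, -13, 0, 0, 0, 0, 25]]}}

```text
time: 6.1
position: [0.4976, 0.0118, 0.0851]
tool_rot: [0.702, 0.085, -0.085, -0.702]
ft_force: [0.1, 0.2, -0.5]
grip_width: 0.0354
```

```bash
python3 look.py w4 cover_center:.094
```

```text
[0.4976 0.0118 0.0851] [ 0.1  0.2 -0.5] 0.03536068010229732
[[0.971, 0.001, -0.238], [0.238, -0.0, 0.971], [0.001, -1.0, -0.0]]
cover_center [283.5 269.3] 0.84 [0.4988 0.0118 0.094 ] tool mm [ 1.1 -8.9 -0.3]
```

View pics/w4.png

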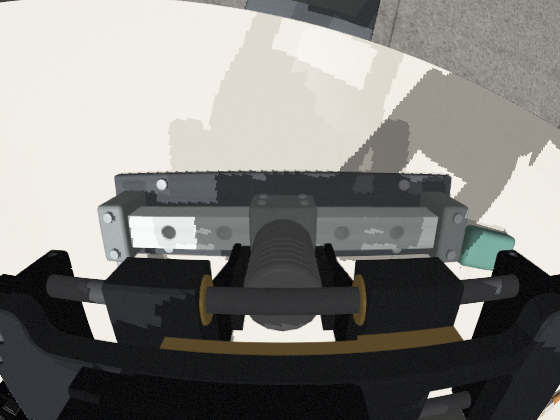

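The cover keeps its place in the wrist picture (bottom edge at row 328 in both) while the rail shrinks, so it is coming up with the gripper. Lifting fully clear.

Request:
{"api": "drive_tool", "payload": {"plan": [[0, -6, 0, 0, 0, 0, 25], [0, -14, 0, 0, 0, 0, 25], [0, -23, 0, 0, 0, 0, 25], [0, -32, 0, 0, 0, 0, 25], [0, -41, 0, 0, 0, 0, 25], [0, -50, 0, 0, 0, 0, 25], [0, -58, 0, 0, 0, 0, 25], [0, -65, 0, 0, 0, 0, 25], [0, -68, 0, 0, 0, 0, 25]]}}

```text
time: 7.1
position: [0.4978, 0.0117, 0.1534]
tool_rot: [0.702, 0.085, -0.084, -0.702]
ft_force: [-0.0, -0.0, -0.8]
grip_width: 0.0352
```

```bash
python3 - <<'E'
from h import *
im=camera('scene'); cv2.imwrite('pics/s2.png',cv2.resize(im[150:300,120:360],None,fx=3,fy=3))
for n in ['cover_center','lock_knob']: print(n,[(np.round(m['location'],1),m['conf']) for m in mark_of('scene',n)[:2]])
E
```

```text
cover_center [(array([221.7, 183.2]), 0.76)]
lock_knob [(array([224.4, 218.2]), 0.58)]
```

View pics/s2.png

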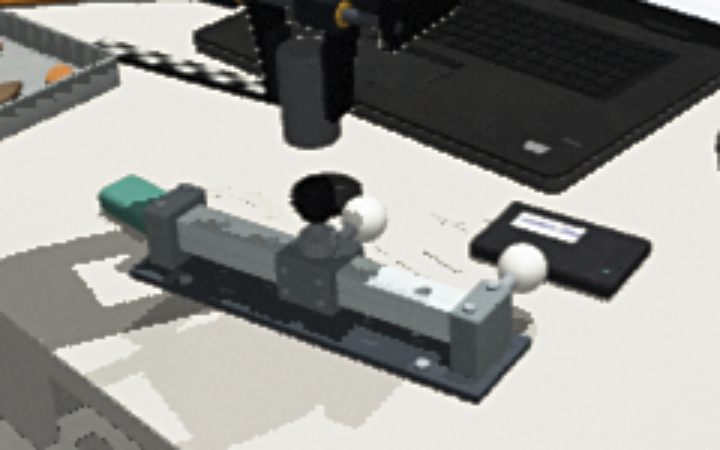

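The cover is off and the black knob shows on the carriage. Now I'll carry the cover to the bare desk on the near side.

Request:
{"api": "drive_tool", "payload": {"plan": [[-10, 0, -6, 0, 0, 0, 25], [-35, 0, -20, 0, 0, 0, 25], [-62, 0, -34, 0, 0, 0, 25], [-88, 0, -50, 0, 0, 0, 25], [-105, 0, -59, 0, 0, 0, 25], [-105, 10, -59, 0, 0, 0, 25], [-105, 35, -59, 0, 0, 0, 25], [-105, 65, -59, 0, 0, 0, 25], [-105, 95, -59, 0, 0, 0, 25], [-105, 110, -59, 0, 0, 0, 25]]}}

```text
time: 8.25
position: [0.4077, -0.0704, 0.0406]
tool_rot: [-0.701, -0.083, 0.086, 0.703]
ft_force: [-0.6, 0.3, -0.7]
grip_width: 0.0351
```

Request:
{"api": "drive_tool", "payload": {"plan": [[0, 6, 0, 0, 0, 0, 25], [0, 11, 0, 0, 0, 0, 25], [0, 15, 0, 0, 0, 0, 25], [0, 17, 0, 0, 0, 0, 25], [0, 17, 0, 0, 0, 0, 25], [0, 17, 0, 0, 0, 0, 25]]}}

```text
time: 8.85
position: [0.4098, -0.0706, 0.026]
tool_rot: [0.702, 0.085, -0.085, -0.702]
ft_force: [-0.2, 0.1, -0.2]
grip_width: 0.035
```

Request:
{"api": "drive_tool", "payload": {"plan": [[0, 1, 0, 0, 0, 0, 25], [0, 2, 0, 0, 0, 0, 25], [0, 3, 0, 0, 0, 0, 25], [0, 3, 0, 0, 0, 0, 25], [0, 3, 0, 0, 0, 0, 25]]}}

```text
time: 9.35
position: [0.4094, -0.0705, 0.0225]
tool_rot: [-0.702, -0.085, 0.085, 0.702]
ft_force: [-0.4, -0.1, -0.7]
grip_width: 0.0351
```

Request:
{"api": "drive_tool", "payload": {"plan": [[0, 0.5, 0, 0, 0, 0, 25], [0, 1, 0, 0, 0, 0, 25], [0, 1, 0, 0, 0, 0, 25], [0, 1, 0, 0, 0, 0, 25]]}}

```text
time: 9.75
position: [0.4094, -0.0705, 0.0215]
tool_rot: [-0.702, -0.085, 0.085, 0.702]
ft_force: [0.1, 0.3, -0.6]
grip_width: 0.0354
```

Request:
{"api": "drive_tool", "payload": {"plan": [[0, 0.5, 0, 0, 0, 0, 25], [0, 1, 0, 0, 0, 0, 25], [0, 1, 0, 0, 0, 0, 25], [0, 1, 0, 0, 0, 0, 25]]}}

```text
time: 10.15
position: [0.4095, -0.0705, 0.0214]
tool_rot: [0.702, 0.085, -0.085, -0.702]
ft_force: [-0.1, 0.2, 10.5]
grip_width: 0.0352
```

Contact with the desk at 10 N, at the expected height. Easing off, releasing and rising.

Request:
{"api": "drive_tool", "payload": {"plan": [[0, -0.8, 0, 0, 0, 0, 60], [0, -0.8, 0, 0, 0, 0, 60], [0, -0.8, 0, 0, 0, 0, 60], [0, -0.8, 0, 0, 0, 0, 60], [0, -10, 0, 0, 0, 0, 60], [0, -35, 0, 0, 0, 0, 60], [0, -65, 0, 0, 0, 0, 60], [0, -95, 0, 0, 0, 0, 60], [0, -125, 0, 0, 0, 0, 60], [0, -135, 0, 0, 0, 0, 60]]}}

```text
time: 11.15
position: [0.4106, -0.071, 0.1586]
tool_rot: [0.703, 0.086, -0.083, -0.701]
ft_force: [0.2, 0.4, -0.4]
grip_width: 0.0603
```

```bash
python3 look.py w5 cover_center:.031 lock_knob:.087; python3 -c "
from h import *
im=camera('top');cv2.imwrite('pics/t2.png',im)
for n,z in [('cover_center',.031),('lock_knob',.087),('lens_cap',0),('drive',0),('putty',0)]:
  for m in mark_of('top',n)[:1]: print(n,m['conf'],at('top',m['location'],z).round(4))"
```

```text
[ 0.4106 -0.071   0.1586] [ 0.2  0.4 -0.4] 0.06027251098161674
[[0.971, 0.005, -0.238], [0.238, -0.002, 0.971], [0.004, -1.0, -0.003]]
cover_center [285.  198.1] 0.96 [ 0.4103 -0.07    0.031 ] tool mm [ -0.6 127.6   1.5]
lock_knob [345.4 325.4] 0.91 [0.4979 0.0083 0.087 ] tool mm [103.4  71.8  56.4]
cover_center 0.56 [ 0.4072 -0.0754  0.031 ]
lock_knob 0.7 [0.5914 0.1101 0.087 ]
lens_cap 0.93 [0.5987 0.1233 0.    ]
drive 0.66 [ 0.6583 -0.0525  0.    ]
putty 0.77 [0.4811 0.1982 0.    ]
```

View pics/w5.png

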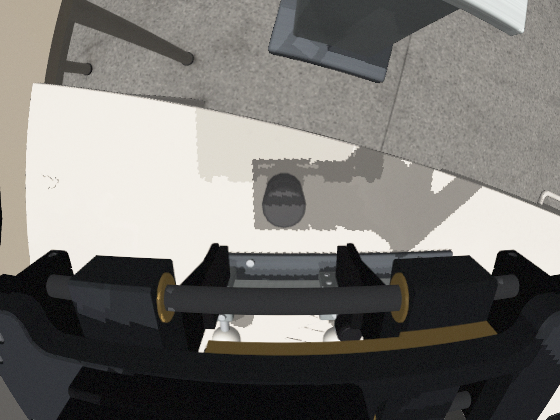

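The cover stands upright on the bare desk at (0.410, -0.070), clear of the rail plate. Going back over the knob.

Request:
{"api": "drive_tool", "payload": {"plan": [[15, 0, 8, 0, 0, 0, 60], [42, 0, 24, 0, 0, 0, 60], [70, 0, 39, 0, 0, 0, 60], [95, 0, 53, 0, 0, 0, 60], [105, 0, 59, 0, 0, 0, 60], [105, 0, 59, 0, 0, 0, 60], [105, 0, 59, 0, 0, 0, 60]]}}

```text
time: 12.3
position: [0.496, 0.0116, 0.1549]
tool_rot: [-0.702, -0.084, 0.086, 0.702]
ft_force: [0.2, 0.4, -0.4]
grip_width: 0.0599
```

```bash
python3 look.py w6 lock_knob:.087 carriage:.03; python3 -c "
from h import *
o=get_obs();print([(m['location'],m['conf']) for m in spot_in('wrist','lock_knob')[:2]])"
```

```text
[0.496  0.0116 0.1549] [ 0.2  0.4 -0.4] 0.05985980582106265
[[0.971, -0.003, -0.239], [0.239, 0.0, 0.971], [-0.003, -1.0, 0.001]]
lock_knob [280.7 222.7] 0.93 [0.4985 0.01   0.087 ] tool mm [ 2.2 67.9 -2.2]
[([283.0, 221.7], 0.83)]Traceback (most recent call last):
  File "look.py", line 7, in <module>
    for m in mark_of('wrist',n)[:2]:
             ~~~~~~~^^^^^^^^^^^
ValueError: it knows: ball_rail, cover_center, drive, fixed_ball, lens_cap, lock_knob, putty
```

View pics/w6.png

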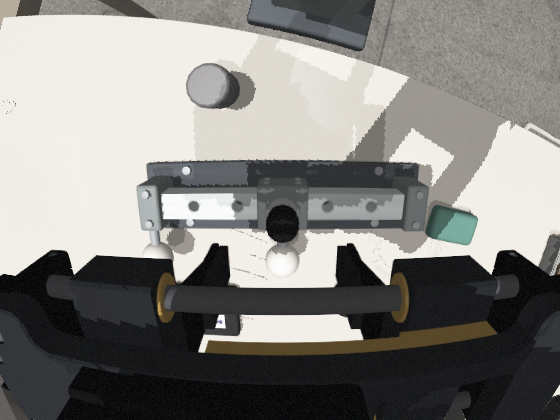

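The knob is at (282, 223), black on the carriage, with the cover standing at (211, 86). Descending to the knob.

Request:
{"api": "drive_tool", "payload": {"plan": [[1, 10, -0.5, 0, 0, 0, 60], [2, 30, -1, 0, 0, 0, 60], [2, 50, -1, 0, 0, 0, 60], [2, 68, -1, 0, 0, 0, 60], [2, 79, -1, 0, 0, 0, 60], [2, 83, -1, 0, 0, 0, 60], [2, 83, -1, 0, 0, 0, 60], [2, 83, -1, 0, 0, 0, 60]]}}

```text
time: 13.25
position: [0.5, 0.0111, 0.073]
tool_rot: [0.702, 0.085, -0.084, -0.702]
ft_force: [0.1, -0.1, 0.2]
grip_width: 0.06
```

Request:
{"api": "drive_tool", "payload": {"plan": [[0, 0, 0, 0, 0, 0, 25], [0, 0, 0, 0, 0, 0, 16], [0, 0, 0, 0, 0, 0, 16], [0, 0, 0, 0, 0, 0, 16], [0, 0, 0, 0, 0, 0, 16], [0, 0, 0, 0, 0, 0, 16], [0, 0, 0, 0, 0, 0, 16], [0, 0, 0, 0, 0, 0, 16]], "newtons": 30}}

```text
time: 14.05
position: [0.4996, 0.0113, 0.0726]
tool_rot: [-0.702, -0.085, 0.085, 0.702]
ft_force: [0.1, 0.6, 0.8]
grip_width: 0.0227
```

Gripped: 22.7 mm, about 1.5 mm under the true size, as the reading was on the cover. Pulling up 10 mm; I expect roughly 5 N of spring.

Request:
{"api": "drive_tool", "payload": {"plan": [[0, -2, 0, 0, 0, 0, 16], [0, -4, 0, 0, 0, 0, 16], [0, -6, 0, 0, 0, 0, 16], [0, -8, 0, 0, 0, 0, 16], [0, -10, 0, 0, 0, 0, 16], [0, -10, 0, 0, 0, 0, 16], [0, -10, 0, 0, 0, 0, 16]]}}

```text
time: 14.75
position: [0.4995, 0.0113, 0.0825]
tool_rot: [-0.702, -0.085, 0.085, 0.702]
ft_force: [1.9, 0.5, -4.8]
grip_width: 0.0232
```

The spring reads 4.8 N, so the pin is at about 13.6 mm and clear. Sliding +40 mm along the rail.

Request:
{"api": "drive_tool", "payload": {"plan": [[0, 0, 2, 0, 0, 0, 16], [0, 0, 6, 0, 0, 0, 16], [0, 0, 12, 0, 0, 0, 16], [0, 0, 18, 0, 0, 0, 16], [0, 0, 24, 0, 0, 0, 16], [0, 0, 30, 0, 0, 0, 16], [0, 0, 36, 0, 0, 0, 16], [0, 0, 40, 0, 0, 0, 16], [0, 0, 40, 0, 0, 0, 16], [0, 0, 40, 0, 0, 0, 16]]}}

```text
time: 15.75
position: [0.49, 0.0506, 0.0826]
tool_rot: [-0.702, -0.085, 0.085, 0.702]
ft_force: [1.1, 1.1, -3.8]
grip_width: 0.023
```

Moved 40.4 mm. Lowering to the rest height and checking that the pin enters.

Request:
{"api": "drive_tool", "payload": {"plan": [[0, 1.5, 0, 0, 0, 0, 16], [0, 3, 0, 0, 0, 0, 16], [0, 4.5, 0, 0, 0, 0, 16], [0, 6, 0, 0, 0, 0, 16], [0, 6, 0, 0, 0, 0, 16]]}}

```text
time: 16.25
position: [0.4902, 0.05, 0.0765]
tool_rot: [0.702, 0.085, -0.085, -0.702]
ft_force: [1.7, 0.1, -2.4]
grip_width: 0.0228
```

The pin is in the hole (7.6 mm, with the spring still pulling up as expected). Continuing to home.

Request:
{"api": "drive_tool", "payload": {"plan": [[0, 1.5, 0, 0, 0, 0, 16], [0, 3, 0, 0, 0, 0, 16], [0, 4.5, 0, 0, 0, 0, 16], [0, 6, 0, 0, 0, 0, 16], [0, 7, 0, 0, 0, 0, 16], [0, 7, 0, 0, 0, 0, 16], [0, 7, 0, 0, 0, 0, 16]]}}

```text
time: 16.95
position: [0.4902, 0.0501, 0.0696]
tool_rot: [0.702, 0.085, -0.085, -0.702]
ft_force: [0.8, 0.0, 0.7]
grip_width: 0.023
```

Now about 1 mm above home. Pressing on to the stop.

Request:
{"api": "drive_tool", "payload": {"plan": [[0, 0.5, 0, 0, 0, 0, 16], [0, 1, 0, 0, 0, 0, 16], [0, 1.5, 0, 0, 0, 0, 16], [0, 1.5, 0, 0, 0, 0, 16], [0, 1.5, 0, 0, 0, 0, 16], [0, 1.5, 0, 0, 0, 0, 16]]}}

```text
time: 17.55
position: [0.4902, 0.0501, 0.0684]
tool_rot: [0.702, 0.085, -0.085, -0.702]
ft_force: [-0.6, 1.0, 6.0]
grip_width: 0.0231
```

The stop is reached at 0.0684 (expected 0.0686), with the fingertips 6 mm above the barrel. I'll press slightly more for margin, then verify.

Request:
{"api": "drive_tool", "payload": {"plan": [[0, 0.5, 0, 0, 0, 0, 16], [0, 0.5, 0, 0, 0, 0, 16], [0, 0.5, 0, 0, 0, 0, 16], [0, 0.5, 0, 0, 0, 0, 16]]}}

```text
time: 17.95
position: [0.4902, 0.0501, 0.0684]
tool_rot: [0.702, 0.085, -0.085, -0.702]
ft_force: [-0.1, 1.3, 9.0]
grip_width: 0.0232
```

```bash
python3 look.py w7 cover_center:.031; python3 - <<'E'
from h import *
im=camera('scene'); c=cv2.resize(im[150:300,120:360],None,fx=2.2,fy=2.2)
cv2.imwrite('pics/s3.png',np.vstack([c,cv2.resize(cv2.imread('pics/w7.png')[0:290],(c.shape[1],270))]))
for n,z in [('cover_center',.031),('lens_cap',0),('drive',0),('putty',0)]:
  for m in mark_of('scene',n)[:1]: print(n,round(m['conf'],2),at('scene',m['location'],z).round(4))
print(get_obs()['ft_force'].round(1))
E
```

```text
[0.4902 0.0501 0.0684] [-0.1  1.3  9. ] 0.023190460144704425
[[0.971, 0.001, -0.238], [0.238, -0.0, 0.971], [0.001, -1.0, -0.0]]
cover_center [132.2  79.6] 0.6 [ 0.4109 -0.0706  0.031 ] tool mm [-105.8   37.3  -98.3]
cover_center 0.57 [ 0.4031 -0.0743  0.031 ]
lens_cap 0.51 [0.5895 0.1126 0.    ]
drive 0.6 [ 0.6439 -0.0641  0.    ]
putty 0.69 [0.4795 0.1959 0.    ]
[-0.3  0.8  9.1]
```

View pics/s3.png

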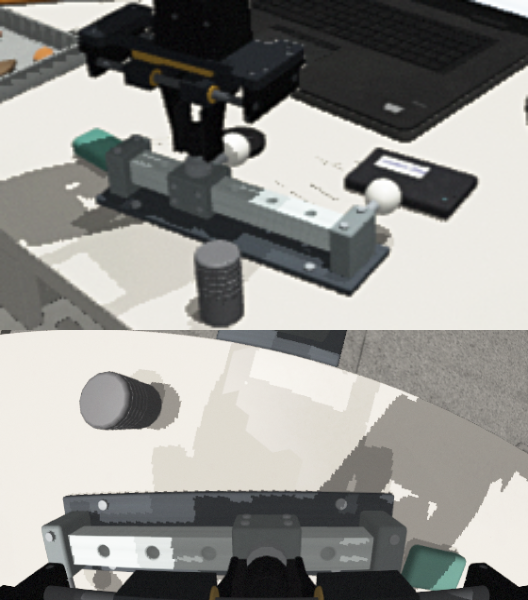

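The carriage now sits one hole further: three holes show on the fixed-ball side and one beyond. The cover stands alone and the bystanders are undisturbed. Handing in.

```bash
python3 -c "
from rig import *
print(hand_in()); o=get_obs(); print(o['time'],o['position'],o['ft_force'])"
```

```text
the job is handed in; nothing more can be done
None
the job is handed in; nothing more can be done
```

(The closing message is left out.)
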